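Step up the battery charger by four clicks and start it

TASK

The battery charger's selector stands at its lowest stop. Push its handle with a fingertip exactly four clicks clockwise (seen from above), without pinching it; then, with a fingertip, press the round start button fully down and let it come back up. Be gentle, and leave the socket, jar, wrench and tray where they are.

Things in the scene. Friction and masses are not known exactly. Their poses are not given: they have to be found in the camera images.
- charger: The battery charger, heavy and fixed to the bench: a grey steel box 220 (own x) by 320 (own y) by 120 mm high; origin at the centre of its underside, z up, front (with ammeter) facing own -x. On its flat top stand the round selector plate, centred near own (15, 50) mm, and the start button at own (-50, -100) mm
- selector: The selector's round steel plate, 136 mm across, 2 mm thick, fixed on the charger's top, turned a different way each time; origin on the selector's upright axis, level with the charger's top. Nine black dots 62 mm from the axis mark the click stops: the first on the plate's own +y, the fifth on own +x, the last on own -y
- handle (a joint): Turn of the selector handle about its upright axis, rad, growing clockwise seen from above: at 0 it points along the selector plate's own +y, at pi/2 along own +x, at pi along own -y. Nine click stops, pi/8 (22.5 degrees) apart, from 0 to pi, with hard ends just beyond. It starts at rest in the first stop, at 0
- handle_axis (a point): Point on the selector's axis at the top of the handle, 34 mm above the charger's top. Feel of the clicks: turning it slowly from a stop takes about 4 to 6 N at 40 mm radius (more when fast: it is damped) until half-way to the next stop, where the push suddenly drops and the handle snaps ahead by itself into that stop, away from the finger. It stays in its stop when let go
- handle_tip (a point): Point inside the lever, 46 mm from the axis and 22 mm above the charger's top; x along the lever, outwards. The lever is a straight black bar 16 mm wide, 10 to 34 mm above the charger's top, from 14 mm behind the axis to 50 mm ahead of it, a white line along its pointing end; under it a round disc of 28 mm radius, its top 9 mm above the charger's top
- start (a joint): Travel of the start button, m: 0 up, 0.006 fully down; spring return, about 5 N to hold it fully down
- start_top (a point): Centre of the top face of the start button, a round black button of 28 mm diameter in a black housing, pressed straight down
- socket: Bystander: steel socket, 28 mm diameter, 45 mm tall, standing loose on the charger's top, in the far right part; origin at the centre of its underside
- jar: Bystander: amber glass jar with steel lid, 68 mm diameter, 90 mm tall, on the bench left of the charger; origin at the centre of its underside
- wrench: Bystander: steel open-end wrench, 190 mm long, lying on the bench right of the charger; origin at the underside of its middle
- tray: Bystander: open blue plastic tray, 120 by 90 by 45 mm, on the bench beyond the charger; origin at the centre of its underside

How it is judged:
On the way, in this order (a step that is already met when the one before it is completed fails the run):
1. the selector has been turned four clicks on and rests there (value of joint handle between 1.453 and 1.689 rad), for 0.3 s.
2. the start button is pressed fully down (value of joint start above 0.005 m), for 0.02 s.
At the end, for the whole second after the job is handed in: The selector handle rests in the stop four clicks clockwise of where it started, the fifth of the nine (joint value 4 pi/8, give or take 0.3 of a click), and the start button, pressed to at least 5 mm after that, is back up (under 1.5 mm) (all of step 1 and velocity of joint handle between -0.1 and 0.1 rad/s and value of joint start below 0.0015 m); the robot touches nothing.
It fails at once if the handle is pinched between the fingers (both sides pushed by more than 3 N at once) (contact force between the fingers and lever_left_side above 3 N and contact force between the fingers and lever_right_side above 3 N).
It fails at once if the lever is pushed harder than 30 N (contact force between anything else and lever_left_side above 30 N or contact force between anything else and lever_right_side above 30 N).
It fails at once if the socket, jar, wrench or tray is moved by more than 15 mm or lifted (distance of any of socket, jar, wrench, tray from where it was at the start of the episode above 0.015 m).
It also fails if it takes over 56 s, if anything falls off the work surface, if the arm or the gripper's body presses on something with over 40 N, if the wrist force passes 120 N, or if a joint passes its speed limit or range.

ROBOT

A 6-joint arm with a two-finger parallel gripper is mounted at the origin on the work surface. World frame = base frame: x ahead of the robot, y to its left, z up, the work surface at z = 0. Lengths are in m, angles in rad, forces in N, time in s.
With the tool pointing down it reaches from about 0.25 to 0.775 m from the base axis. Payload 8.9 kg.
Tool frame: the origin (TCP) lies midway between the tips of the shut fingers; the grasp point (between the pads) lies 19 mm behind it (bot.grip_point_offset is the distance from the TCP to the grasp point, in m); z points along the fingers, y is the direction in which the jaws open and shut (so a half turn about z gives the same grasp; the last joint's range is limited). The gripper opens to 85 mm and grips with 20 to 120 N. Pads are 22 mm wide; open, the fingers measure 114 mm over their backs; the gripper's body (76 mm by 85 mm) begins 54 mm behind the grasp point. The pads swing forward as they close: fully open they stand 13 mm farther back than shut.
Start: joints at [-1.359, 0.291, -0.153, 1.127, 0, 1.431], TCP at [0.18, -0.493, 0.231] pointing down, gripper open.
Joint ranges: [-2.52, 2.52], [-0.91, 1.74], [-1.3, 1.37], [-1.96, 2.02], [-1.52, 1.47], [-3.14, 3.14]. Speed limits (rad/s): [2.22, 2.22, 2.79, 3.14, 3.14, 3.14].

INTERFACE

Orientations are given as a rotation vector (axis times angle).
In Python, from rig import status, snapshot, get_calibration, bot gives the robot as it stands.
- The arm moves only by the tool move_arm, never from a script. Its argument "commands" is a list of rows, each an object of numbers: "ax", "ay", "az": the turn, a rotation vector about the tool's x, y, z in degrees; "tx", "ty", "tz": the shift along the tool's x, y, z in cm; "jaw": the opening in per cent of the stroke, from 0 (shut) to 100 (fully open). In form: [{"ax": .., "ay": .., "az": .., "tx": .., "ty": .., "tz": .., "jaw": ..}, ...]. A call has 1 to 12 rows; each row is the pose to reach, as a shift and turn from the pose commanded when the call began, along the tool's axes at that moment; what a row does not reach only later rows make up. A row lasts 1/8 s, in which the tool goes at most 62.5 mm and 10.7 degrees, less where a joint would pass 70% of its speed; a pose out of reach is approached as far as the arm can. A call with a gripper value outside its range is refused whole. The fingers move at their own pace and stop on an object; "force" is the grip in N (left out, the last holds). Time passes only in rows, so rows that repeat a pose let the fingers close. It gives the time, the measured TCP pose, the force and the opening at its end, in the units of the state.
- status.sense(): the state, without advancing time (a new reading comes with each control period).
- snapshot(name): name is "side" or "top"; returns the picture (480x640x3 uint8, blue, green, red); there is no depth.
- get_calibration(name): a dict with "fx", "fy", "cx", "cy" (pixels), "k1" (the pictures are not rectified: a ray, as slopes to the right and down, at radius r is drawn at 1 + k1 r^2 times it, then the intrinsics apply), "R" (3x3) and "t" (3): a world point X has camera coordinates R X + t. Camera axes: x right, y down, z forward; pixel columns grow to the right and rows downward; lengths in m; the calibration is good to about 2 mm. A picture is of the moment at which its call begins. get_calibration takes no time and is no camera call.
- bot.hand_in(): hands the job in, once; it reports no verdict.
The state is a dict: "t": time; "q": joint angles; "joint_velocities": joint speeds; "effort": joint torques, N m; "tool_pos": TCP position; "eef_rot": TCP orientation; "wrist_force": force on the tool from outside, world axes, zero at the start; "moment": the same for the moment, N m; "width": finger opening in m.
Only numpy, scipy, OpenCV 4.12 (cv2) and the standard library are available. Lean on these libraries where they do the work, as an engineer would, in place of code of your own. Each camera call takes 0.05 s, during which the arm holds its last target. There are 200 camera calls.

## Working session

There is one attempt and no reset: what is moved stays moved. The work goes in short steps, Python scripts to look and compute and a tool call to move; the robot and the scene stay as the last step left them, time stands still between calls to the robot, and variables do not carry over. Pictures are saved under pics/ and viewed, about 8 in all and at most 12, crops included, and the job is handed in when it is done.

Besides the shell and the picture viewer there is one more tool, called after "Call:" as name([rows], argument=value, ...), one row to a line, values as JSON. move_arm: Moves the arm, as the interface text tells. Its arguments: {"type":"object","properties":{"commands":{"type":"array"},"force":{"type":"number"}},"required":["commands"]}

```bash
mkdir -p pics; ls; python3 - <<'E'
from rig import status, snapshot, get_calibration, bot
import cv2
for n in("top","side"):
    cv2.imwrite(f"pics/{n}0.png",snapshot(n)); print(n,get_calibration(n))
s=status.sense();print(s)
E
```

```text
pics
top {'fx': 552.1196075261346, 'fy': 552.1196075261346, 'cx': 320.5369846575347, 'cy': 229.50911101728505, 'k1': 0.03861854026342755, 'R': array([[ 0.04011007, -0.9991929 , -0.00217446],
       [-0.9776817 , -0.03879722, -0.20647828],
       [ 0.20622726,  0.01040779, -0.97844877]]), 't': array([0.02822454, 0.62020963, 0.99964899])}
side {'fx': 447.79412083825076, 'fy': 447.79412083825076, 'cx': 315.55141530169413, 'cy': 243.9713824247935, 'k1': 0.012894487367966122, 'R': array([[ 0.87040856, -0.49209498, -0.01521422],
       [-0.38069238, -0.65312319, -0.65460172],
       [ 0.31218946,  0.57556287, -0.75582083]]), 't': array([-0.49491205,  0.30943591,  0.69797704])}
{'t': 0.1, 'q': array([-1.35927147e+00,  2.91215434e-01, -1.54002902e-01,  1.12671637e+00,
        3.27825508e-05,  1.43148729e+00]), 'joint_velocities': array([-0.00041988, -0.00274816,  0.00373689, -0.00023834,  0.00164744,
       -0.00105541]), 'effort': array([ 2.78384134e-03, -5.37976456e+01,  3.31920004e+01,  9.27952031e-03,
       -1.42131921e-04,  9.49395485e-06]), 'tool_pos': array([ 0.18036276, -0.49264919,  0.23081206]), 'eef_rot': array([-3.09225999e+00, -5.48067889e-01,  1.30868278e-05]), 'wrist_force': array([ 1.27167473,  0.13776119, -0.35576519]), 'moment': array([ 0.00656911, -0.0240371 ,  0.02684983]), 'width': 0.08539660780056554}
```

View pics/top0.png

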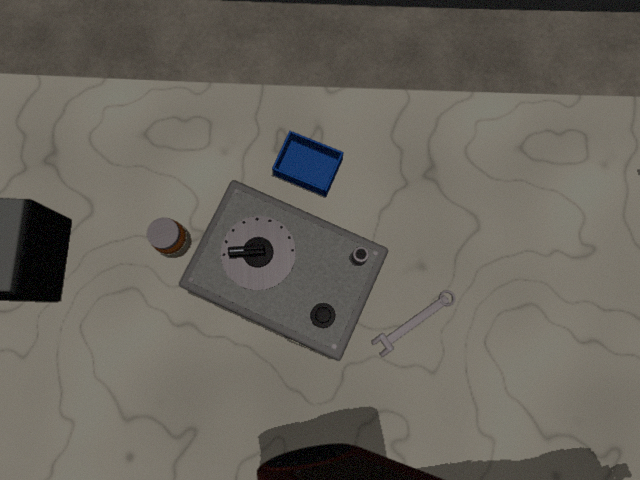

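View pics/side0.png

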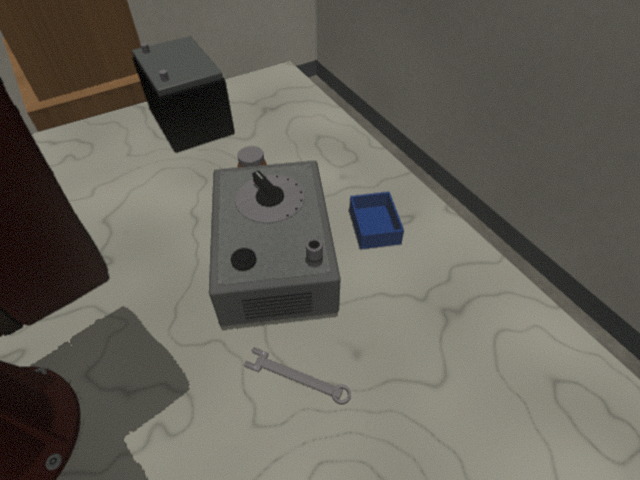

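```bash
cat > h.py <<'E'
import numpy as np, cv2
from rig import status, snapshot, get_calibration, bot
def _p(n):
    c=get_calibration(n); K=np.array([[c['fx'],0,c['cx']],[0,c['fy'],c['cy']],[0,0,1]])
    return c['R'],c['t'],K,np.array([c['k1'],0,0,0,0])
def cast(n,uv,z):
    R,t,K,d=_p(n)
    p=cv2.undistortPoints(np.array(uv,float).reshape(-1,1,2),K,d)[:,0]
    D=np.c_[p,np.ones(len(p))]@R; C=-R.T@t
    return C+D*((z-C[2])/D[:,2])[:,None]
def proj(n,X):
    R,t,K,d=_p(n)
    return cv2.projectPoints(np.array(X,float).reshape(-1,1,3),cv2.Rodrigues(R)[0],t,K,d)[0][:,0]
E
python3 - <<'E'
from h import *
im=cv2.imread('pics/top0.png'); g=cv2.cvtColor(im,6)
c=im[170:370,170:400]; cv2.imwrite('pics/c1.png',cv2.resize(c,None,fx=3.4,fy=2.9*3.4/2.9*0.85,interpolation=cv2.INTER_CUBIC))
m=(g<45).astype('uint8')
n,l,st,ce=cv2.connectedComponentsWithStats(m)
for i in range(1,n):
    x,y=ce[i]
    if 175<x<395 and 175<y<365 and st[i,4]>=3: print(ce[i].round(1),st[i],cast('top',ce[i],.122).round(4))
print('corners',cast('top',[(235,181),(387,248),(341,359),(181,285)],.12).round(3))
print('button',cast('top',[(322,316)],.13).round(3), cast('side',[(243,259)],.13).round(3))
E
```

```text
[301. 177.] [300 176   3   3   3] [[0.7047 0.0926 0.122 ]]
[326.3 184. ] [326 183   2   3   3] [[0.6931 0.0451 0.122 ]]
[256.5 218.5] [256 218   2   2   4] [[0.6224 0.1702 0.122 ]]
[243.3 221.7] [243 221   2   2   3] [[0.6156 0.1938 0.122 ]]
[269.5 220.5] [269 220   2   2   4] [[0.6196 0.1462 0.122 ]]
[175.4 241.9] [156 222  30  32 268] [[0.5733 0.3138 0.122 ]]
[232.7 229.7] [232 229   2   2   3] [[0.5999 0.2122 0.122 ]]
[188.4 238.9] [187 233   4  12  23] [[0.5796 0.2909 0.122 ]]
[254.3 251.8] [228 237  45  30 840] [[0.5607 0.1701 0.122 ]]
[288.7 237.3] [288 237   2   2   3] [[0.5897 0.1096 0.122 ]]
[225.7 241.3] [225 241   2   2   3] [[0.5778 0.2232 0.122 ]]
[182.2 252.1] [175 246  15  11  23] [[0.555  0.2998 0.122 ]]
[182.5 249. ] [182 248   2   3   4] [[0.5607 0.2999 0.122 ]]
[360.6 253.6] [356 249  10  10  78] [[ 0.565  -0.0216  0.122 ]]
[223.3 254.3] [223 254   2   2   3] [[0.5539 0.2256 0.122 ]]
[356.  261.1] [351 254  14  12  54] [[ 0.551  -0.0138  0.122 ]]
[214.  302.3] [213 302   3   2   3] [[0.4674 0.2354 0.122 ]]
[322.4 315.2] [310 303  25  25 484] [[0.4525 0.0429 0.122 ]]
[231.5 310.5] [230 310   4   2   4] [[0.4543 0.2035 0.122 ]]
[286.4 336.6] [284 335   6   4   7] [[0.4131 0.1042 0.122 ]]
[304.  344.6] [301 343   7   4   8] [[0.4006 0.0729 0.122 ]]
[312.  348.7] [311 348   3   2   3] [[0.3943 0.0587 0.122 ]]
corners [[ 0.693  0.215  0.12 ]
 [ 0.578 -0.069  0.12 ]
 [ 0.379  0.008  0.12 ]
 [ 0.496  0.297  0.12 ]]
button [[0.451 0.043 0.13 ]] [[0.452 0.041 0.13 ]]
```

View pics/c1.png

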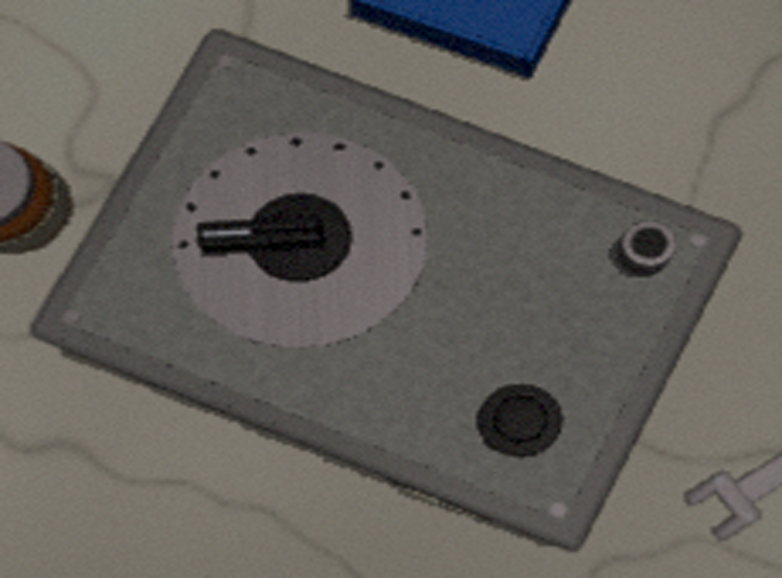

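```bash
python3 - <<'E'
from h import *
from scipy.optimize import least_squares
d=[(223.5,254.5),(225.9,241.5),(232.8,229.9),(243.5,221.9),(256.6,218.6),(269.6,220.6),(281.3,226.8),(289,237.4),(292.2,250.2)]
P=cast('top',d,.122)[:,:2]; k=np.arange(9)*np.pi/8
f=lambda v:(P-np.c_[v[0]+.062*np.cos(v[2]-k),v[1]+.062*np.sin(v[2]-k)]).ravel()
r=least_squares(f,[.56,.165,1.57]); print(r.x, np.degrees(r.x[2]), abs(r.fun).max())
# charger check
C=cast('top',[(235,181),(387,248),(341,359),(181,285)],.12)[:,:2]; c=C.mean(0)
ey=(C[0]+C[3]-C[1]-C[2]);ey/=np.linalg.norm(ey);ex=np.array([ey[1],-ey[0]])
print(c,ex,'sel',c+.015*ex+.05*ey,'btn',c-.05*ex-.1*ey, 'sizes',np.linalg.norm(C-np.roll(C,1,0),axis=1))
im=cv2.imread('pics/top0.png')
print('bench axis check side', proj('side',[[*r.x[:2],.154]]))
s=status.sense(); R=cv2.Rodrigues(s['eef_rot'])[0]; print(R.round(4))
E
```

```text
[0.5602303  0.16358354 1.67451269] 95.94251003359861 0.0004845105975725683
[0.5362619  0.11255342] [ 0.92682401 -0.375496  ] sel [0.56893906 0.15326218] btn [0.4523711  0.03864582] sizes [0.21315305 0.30664887 0.21307804 0.31217238]
bench axis check side [[268.09022554 185.25955016]]
[[ 9.391e-01  3.437e-01 -2.000e-04]
 [ 3.437e-01 -9.391e-01  1.100e-03]
 [ 2.000e-04 -1.100e-03 -1.000e+00]]
```

```bash
cat >> h.py <<'E'
AX=np.array([.5602,.1636]); PH0=95.94
def rows(targets):
    "targets: (x,y,z,tool-x heading deg) -> tool-axis shifts cm and az deg from the present pose"
    s=status.sense(); R=cv2.Rodrigues(s['eef_rot'])[0]; h0=np.degrees(np.arctan2(R[1,0],R[0,0]))
    print('now',s['t'],s['tool_pos'].round(4),'heading',h0.round(2),'F',s['wrist_force'].round(1))
    for x,y,z,h in targets:
        print((R.T@(np.array([x,y,z])-s['tool_pos'])*100).round(2),'az',round(-((h-h0+180)%360-180),1))
def finger(th,gap=0,r=.04,z=.137):
    "finger centre for contact at handle angle th (deg)"
    p=np.radians(PH0-th); u=np.array([np.cos(p),np.sin(p)]); n=np.array([-u[1],u[0]])
    return (*(AX+r*u+(.019+gap)*n),z,PH0-th+90)
E
python3 - <<'E'
from h import *
rows([finger(0,.018,z=.22),finger(0,.018)])
E
```

```text
now 0.1 [ 0.1804 -0.4926  0.2308] heading 20.1 F [ 1.3  0.1 -0.4]
[ 55.61 -53.36   1.15] az -165.8
[ 55.61 -53.35   9.45] az -165.8
```

Call:
move_arm([
  {"tx": 14, "ty": -13.5, "tz": 0, "az": -40, "jaw": 0},
  {"tx": 14, "ty": -13.5, "tz": 0, "az": -40, "jaw": 0},
  {"tx": 14, "ty": -13.5, "tz": 0, "az": -40, "jaw": 0},
  {"tx": 28, "ty": -26.5, "tz": 0, "az": -80, "jaw": 0},
  {"tx": 28, "ty": -26.5, "tz": 0, "az": -80, "jaw": 0},
  {"tx": 28, "ty": -26.5, "tz": 0, "az": -80, "jaw": 0},
  {"tx": 28, "ty": -26.5, "tz": 0, "az": -80, "jaw": 0},
  {"tx": 42, "ty": -40, "tz": 0, "az": -120, "jaw": 0},
  {"tx": 42, "ty": -40, "tz": 0, "az": -120, "jaw": 0},
  {"tx": 42, "ty": -40, "tz": 0, "az": -120, "jaw": 0},
  {"tx": 42, "ty": -40, "tz": 0, "az": -120, "jaw": 0},
  {"tx": 42, "ty": -40, "tz": 0, "az": -120, "jaw": 0},
])

```text
$.commands[0]: bad value
```

```bash
python3 - <<'E'
from h import *
rows([finger(0,.018,z=.22),finger(0,.018)])
E
```

```text
now 0.1 [ 0.1804 -0.4926  0.2308] heading 20.1 F [ 1.3  0.1 -0.4]
[ 55.61 -53.36   1.15] az -165.8
[ 55.61 -53.35   9.45] az -165.8
```

Call:
move_arm([
  {"ax": 0, "ay": 0, "az": -40, "tx": 14, "ty": -13.5, "tz": 0, "jaw": 0},
  {"ax": 0, "ay": 0, "az": -40, "tx": 14, "ty": -13.5, "tz": 0, "jaw": 0},
  {"ax": 0, "ay": 0, "az": -40, "tx": 14, "ty": -13.5, "tz": 0, "jaw": 0},
  {"ax": 0, "ay": 0, "az": -80, "tx": 28, "ty": -26.5, "tz": 0, "jaw": 0},
  {"ax": 0, "ay": 0, "az": -80, "tx": 28, "ty": -26.5, "tz": 0, "jaw": 0},
  {"ax": 0, "ay": 0, "az": -80, "tx": 28, "ty": -26.5, "tz": 0, "jaw": 0},
  {"ax": 0, "ay": 0, "az": -80, "tx": 28, "ty": -26.5, "tz": 0, "jaw": 0},
  {"ax": 0, "ay": 0, "az": -120, "tx": 42, "ty": -40, "tz": 0, "jaw": 0},
  {"ax": 0, "ay": 0, "az": -120, "tx": 42, "ty": -40, "tz": 0, "jaw": 0},
  {"ax": 0, "ay": 0, "az": -120, "tx": 42, "ty": -40, "tz": 0, "jaw": 0},
  {"ax": 0, "ay": 0, "az": -120, "tx": 42, "ty": -40, "tz": 0, "jaw": 0},
  {"ax": 0, "ay": 0, "az": -120, "tx": 42, "ty": -40, "tz": 0, "jaw": 0},
])

```text
t: 1.6
tool_pos: [0.4372, 0.0278, 0.2309]
eef_rot: [-1.068, -2.954, 0.0]
wrist_force: [0.4, -0.6, 1.0]
width: 0.0001
```

```bash
python3 - <<'E'
from h import *
rows([finger(0,.018,z=.22),finger(0,.018)])
E
```

```text
now 1.6 [0.4372 0.0278 0.2309] heading 140.24 F [ 0.4 -0.6  1. ]
[ 4.68 18.45  1.09] az -45.7
[ 4.67 18.46  9.39] az -45.7
```

Call:
move_arm([
  {"ax": 0, "ay": 0, "az": -45.7, "tx": 4.7, "ty": 18.4, "tz": 1, "jaw": 0},
  {"ax": 0, "ay": 0, "az": -45.7, "tx": 4.7, "ty": 18.4, "tz": 1, "jaw": 0},
  {"ax": 0, "ay": 0, "az": -45.7, "tx": 4.7, "ty": 18.4, "tz": 1, "jaw": 0},
  {"ax": 0, "ay": 0, "az": -45.7, "tx": 4.7, "ty": 18.4, "tz": 1, "jaw": 0},
  {"ax": 0, "ay": 0, "az": -45.7, "tx": 4.7, "ty": 18.4, "tz": 1, "jaw": 0},
  {"ax": 0, "ay": 0, "az": -45.7, "tx": 4.7, "ty": 18.4, "tz": 1, "jaw": 0},
  {"ax": 0, "ay": 0, "az": -45.7, "tx": 4.7, "ty": 18.4, "tz": 4, "jaw": 0},
  {"ax": 0, "ay": 0, "az": -45.7, "tx": 4.7, "ty": 18.4, "tz": 6, "jaw": 0},
  {"ax": 0, "ay": 0, "az": -45.7, "tx": 4.7, "ty": 18.4, "tz": 6, "jaw": 0},
])

```text
t: 2.72
tool_pos: [0.5184, 0.1971, 0.1702]
eef_rot: [0.153, -3.135, 0.001]
wrist_force: [0.1, -0.7, -0.1]
width: 0.0002
```

```bash
python3 - <<'E'
from h import *
rows([finger(0,.018,z=.137)])
a=snapshot('top')[170:330,170:350]; b=snapshot('side')[120:280,180:360]
cv2.imwrite('pics/c2.png',cv2.resize(np.vstack([a,b])if 0 else np.hstack([a,b]),None,fx=2.2,fy=2.2,interpolation=cv2.INTER_CUBIC))
E
```

```text
now 2.725 [0.5184 0.1971 0.1702] heading -174.43 F [ 0.1 -0.7 -0.1]
[-0.12  0.24  3.32] az -0.4
```

View pics/c2.png

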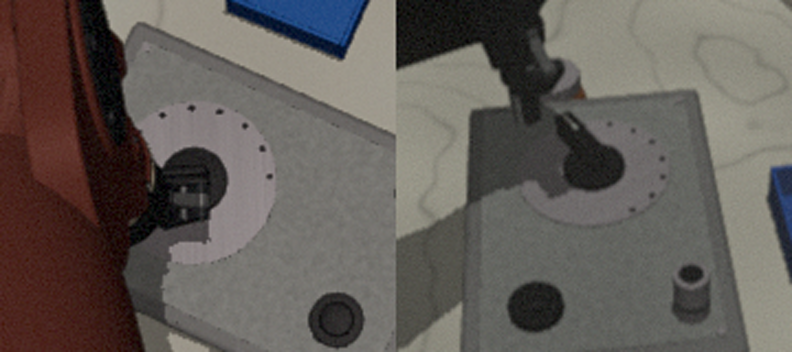

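Call:
move_arm([
  {"ax": 0, "ay": 0, "az": -0.4, "tx": -0.1, "ty": 0.2, "tz": 1.2, "jaw": 0},
  {"ax": 0, "ay": 0, "az": -0.4, "tx": -0.1, "ty": 0.2, "tz": 2.3, "jaw": 0},
  {"ax": 0, "ay": 0, "az": -0.4, "tx": -0.1, "ty": 0.2, "tz": 3.3, "jaw": 0},
  {"ax": 0, "ay": 0, "az": -0.4, "tx": -0.1, "ty": 0.2, "tz": 3.3, "jaw": 0},
])

```text
t: 3.32
tool_pos: [0.5194, 0.2002, 0.1372]
eef_rot: [0.17, -3.135, 0.001]
wrist_force: [0.4, -0.6, -0.4]
width: 0.0005
```

```bash
python3 - <<'E'
from h import *
rows([finger(0,g) for g in (.012,.006,.003,.001)]+[finger(t) for t in (1,4,7,10,12,14,16,18)])
b=snapshot('side')[120:240,200:340]
cv2.imwrite('pics/c3.png',cv2.resize(b,None,fx=4,fy=4,interpolation=cv2.INTER_CUBIC))
print((proj('side',[status.sense()['tool_pos']])-[200,120])*4)
E
```

```text
now 3.325 [0.5194 0.2002 0.1372] heading -173.81 F [ 0.4 -0.6 -0.4]
[-0.58 -0.06  0.02] az 0.3
[-1.18 -0.07  0.02] az 0.3
[-1.48 -0.07  0.02] az 0.3
[-1.68 -0.07  0.02] az 0.3
[-1.85 -0.04  0.02] az 1.3
[-2.06  0.05  0.02] az 4.3
[-2.28  0.13  0.02] az 7.3
[-2.5   0.2   0.02] az 10.3
[-2.65  0.23  0.02] az 12.3
[-2.8   0.27  0.02] az 14.3
[-2.95  0.29  0.02] az 16.3
[-3.11  0.32  0.02] az 18.3
[[167.85526547 270.66733619]]
```

View pics/c3.png

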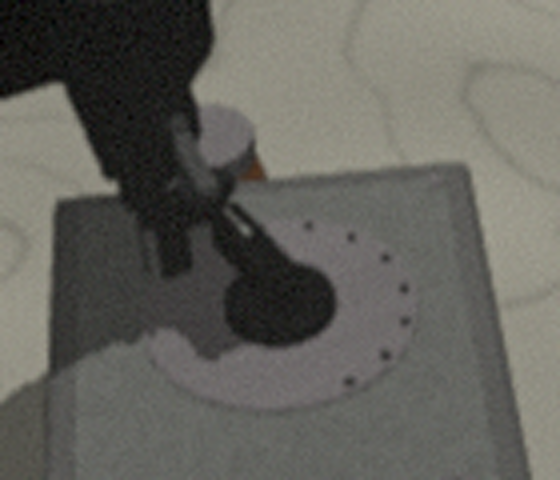

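Call:
move_arm([
  {"ax": 0, "ay": 0, "az": 0.3, "tx": -0.6, "ty": -0.1, "tz": 0, "jaw": 0},
  {"ax": 0, "ay": 0, "az": 0.3, "tx": -1.0, "ty": -0.1, "tz": 0, "jaw": 0},
  {"ax": 0, "ay": 0, "az": 0.3, "tx": -1.3, "ty": -0.1, "tz": 0, "jaw": 0},
  {"ax": 0, "ay": 0, "az": 0.3, "tx": -1.5, "ty": -0.1, "tz": 0, "jaw": 0},
  {"ax": 0, "ay": 0, "az": 0.3, "tx": -1.7, "ty": -0.1, "tz": 0, "jaw": 0},
  {"ax": 0, "ay": 0, "az": 1.3, "tx": -1.85, "ty": 0, "tz": 0, "jaw": 0},
  {"ax": 0, "ay": 0, "az": 3.3, "tx": -2.0, "ty": 0, "tz": 0, "jaw": 0},
  {"ax": 0, "ay": 0, "az": 5.3, "tx": -2.15, "ty": 0.1, "tz": 0, "jaw": 0},
])

```text
t: 4.38
tool_pos: [0.5405, 0.2035, 0.1381]
eef_rot: [0.021, -3.14, 0.001]
wrist_force: [-4.7, -3.6, 1.5]
width: -0.0001
```

```bash
python3 - <<'E'
from h import *
T=(6,7.5,9,10.5,12,13.5,15)
rows([finger(t) for t in T])
E
```

```text
now 4.375 [0.5405 0.2035 0.1381] heading -179.25 F [-4.7 -3.6  1.5]
[-0.08  0.01  0.11] az 0.8
[-0.18  0.06  0.11] az 2.3
[-0.29  0.1   0.11] az 3.8
[-0.4   0.15  0.11] az 5.3
[-0.51  0.18  0.11] az 6.8
[-0.62  0.22  0.11] az 8.3
[-0.73  0.25  0.11] az 9.8
```

Call:
move_arm([
  {"ax": 0, "ay": 0, "az": 2.3, "tx": -0.2, "ty": 0.05, "tz": 0, "jaw": 0},
  {"ax": 0, "ay": 0, "az": 3.8, "tx": -0.3, "ty": 0.1, "tz": 0, "jaw": 0},
  {"ax": 0, "ay": 0, "az": 5.3, "tx": -0.4, "ty": 0.15, "tz": 0, "jaw": 0},
  {"ax": 0, "ay": 0, "az": 6.8, "tx": -0.5, "ty": 0.2, "tz": 0, "jaw": 0},
  {"ax": 0, "ay": 0, "az": 8.3, "tx": -0.6, "ty": 0.2, "tz": 0, "jaw": 0},
  {"ax": 0, "ay": 0, "az": 8.3, "tx": -0.6, "ty": 0.2, "tz": 0, "jaw": 0},
])

```text
t: 5.12
tool_pos: [0.5476, 0.2057, 0.1384]
eef_rot: [0.204, 3.135, 0.0]
wrist_force: [0.1, 0.0, -0.3]
width: -0.0001
```

```bash
python3 - <<'E'
from h import *
T=(16,19,22,24,26,28,30,32,34,36,38)
rows([finger(t) for t in T])
b=snapshot('side')[120:240,200:340]
cv2.imwrite('pics/c4.png',cv2.resize(b,None,fx=4,fy=4,interpolation=cv2.INTER_CUBIC))
E
```

```text
now 5.125 [0.5476 0.2057 0.1384] heading 172.57 F [ 0.1  0.  -0.3]
[-0.08  0.07  0.14] az 2.6
[-0.29  0.15  0.14] az 5.6
[-0.51  0.22  0.14] az 8.6
[-0.66  0.27  0.14] az 10.6
[-0.81  0.3   0.14] az 12.6
[-0.96  0.33  0.14] az 14.6
[-1.11  0.36  0.14] az 16.6
[-1.27  0.38  0.14] az 18.6
[-1.42  0.4   0.14] az 20.6
[-1.58  0.41  0.14] az 22.6
[-1.73  0.41  0.14] az 24.6
```

View pics/c4.png

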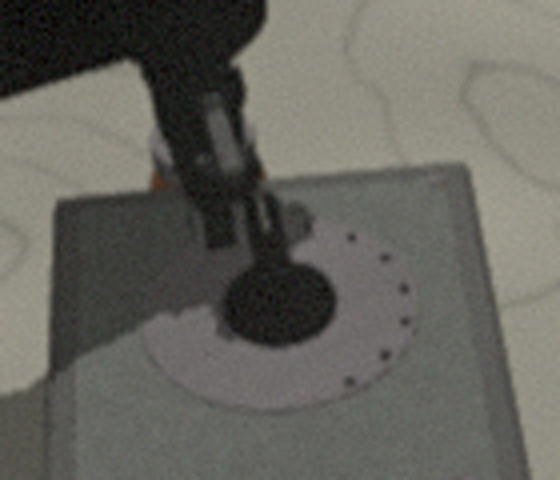

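One click gained: the lever moved on, away from the finger, and the force is back to zero. Second click next.

Call:
move_arm([
  {"ax": 0, "ay": 0, "az": 5.6, "tx": -0.3, "ty": 0.15, "tz": 0.1, "jaw": 0},
  {"ax": 0, "ay": 0, "az": 8.6, "tx": -0.5, "ty": 0.2, "tz": 0.1, "jaw": 0},
  {"ax": 0, "ay": 0, "az": 10.6, "tx": -0.66, "ty": 0.27, "tz": 0.1, "jaw": 0},
  {"ax": 0, "ay": 0, "az": 12.6, "tx": -0.8, "ty": 0.3, "tz": 0.1, "jaw": 0},
  {"ax": 0, "ay": 0, "az": 14.6, "tx": -0.96, "ty": 0.33, "tz": 0.1, "jaw": 0},
  {"ax": 0, "ay": 0, "az": 16.6, "tx": -1.1, "ty": 0.36, "tz": 0.1, "jaw": 0},
  {"ax": 0, "ay": 0, "az": 18.6, "tx": -1.25, "ty": 0.38, "tz": 0.1, "jaw": 0},
  {"ax": 0, "ay": 0, "az": 20.6, "tx": -1.4, "ty": 0.4, "tz": 0.1, "jaw": 0},
  {"ax": 0, "ay": 0, "az": 22.6, "tx": -1.55, "ty": 0.4, "tz": 0.1, "jaw": 0},
  {"ax": 0, "ay": 0, "az": 23.6, "tx": -1.65, "ty": 0.4, "tz": 0.1, "jaw": 0},
  {"ax": 0, "ay": 0, "az": 23.6, "tx": -1.65, "ty": 0.4, "tz": 0.1, "jaw": 0},
])

```text
t: 6.55
tool_pos: [0.5646, 0.2075, 0.1374]
eef_rot: [0.84, 3.027, 0.0]
wrist_force: [0.0, 0.6, -0.7]
width: 0.0002
```

```bash
python3 - <<'E'
from h import *
T=(40,43,45.5,47.5,49.5,51.5,53.5,55.5,57.5,59.5)
rows([finger(t) for t in T])
E
```

```text
now 6.55 [0.5646 0.2075 0.1374] heading 148.98 F [ 0.   0.6 -0.7]
[-0.21  0.1   0.04] az 3.0
[-0.42  0.19  0.04] az 6.0
[-0.61  0.25  0.04] az 8.5
[-0.75  0.29  0.04] az 10.5
[-0.9   0.33  0.04] az 12.5
[-1.06  0.36  0.04] az 14.5
[-1.21  0.38  0.04] az 16.5
[-1.36  0.41  0.04] az 18.5
[-1.52  0.42  0.04] az 20.5
[-1.67  0.43  0.04] az 22.5
```

Force is free again after 37°, so that is two clicks. Third (half-way at 56.25°).

Call:
move_arm([
  {"ax": 0, "ay": 0, "az": 3, "tx": -0.2, "ty": 0.1, "tz": 0, "jaw": 0},
  {"ax": 0, "ay": 0, "az": 6, "tx": -0.42, "ty": 0.2, "tz": 0, "jaw": 0},
  {"ax": 0, "ay": 0, "az": 8.5, "tx": -0.6, "ty": 0.25, "tz": 0, "jaw": 0},
  {"ax": 0, "ay": 0, "az": 10.5, "tx": -0.75, "ty": 0.3, "tz": 0, "jaw": 0},
  {"ax": 0, "ay": 0, "az": 12.5, "tx": -0.9, "ty": 0.33, "tz": 0, "jaw": 0},
  {"ax": 0, "ay": 0, "az": 14.5, "tx": -1.05, "ty": 0.36, "tz": 0, "jaw": 0},
  {"ax": 0, "ay": 0, "az": 16.5, "tx": -1.2, "ty": 0.38, "tz": 0, "jaw": 0},
  {"ax": 0, "ay": 0, "az": 18.5, "tx": -1.35, "ty": 0.4, "tz": 0, "jaw": 0},
  {"ax": 0, "ay": 0, "az": 20.5, "tx": -1.5, "ty": 0.42, "tz": 0, "jaw": 0},
  {"ax": 0, "ay": 0, "az": 22.5, "tx": -1.65, "ty": 0.43, "tz": 0, "jaw": 0},
  {"ax": 0, "ay": 0, "az": 22.5, "tx": -1.65, "ty": 0.43, "tz": 0, "jaw": 0},
])

```text
t: 7.92
tool_pos: [0.5808, 0.2025, 0.1373]
eef_rot: [1.415, 2.804, -0.0]
wrist_force: [0.5, -0.1, -0.3]
width: 0.0001
```

```bash
python3 - <<'E'
from h import *
T=(62.5,65.5,68,70,72,74,76,78,80,82)
rows([finger(t) for t in T])
b=snapshot('side')[120:240,200:340]
cv2.imwrite('pics/c5.png',cv2.resize(b,None,fx=4,fy=4,interpolation=cv2.INTER_CUBIC))
E
```

```text
now 7.925 [0.5808 0.2025 0.1373] heading 126.45 F [ 0.5 -0.1 -0.3]
[-0.21  0.12  0.03] az 3.0
[-0.43  0.21  0.03] az 6.0
[-0.61  0.27  0.03] az 8.5
[-0.76  0.31  0.03] az 10.5
[-0.91  0.35  0.03] az 12.5
[-1.06  0.38  0.03] az 14.5
[-1.22  0.4   0.03] az 16.5
[-1.37  0.43  0.03] az 18.5
[-1.52  0.44  0.03] az 20.5
[-1.68  0.45  0.03] az 22.5
```

View pics/c5.png

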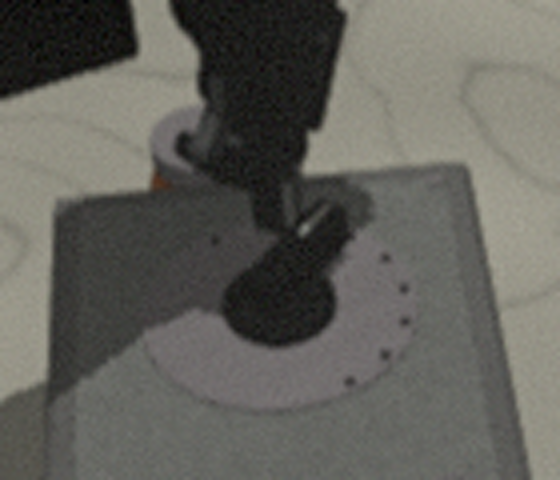

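The lever now points at the fourth dot (dot 4 is hidden near (351,237), and dots 5–9 are clear), so three clicks are done. Last click.

Call:
move_arm([
  {"ax": 0, "ay": 0, "az": 3, "tx": -0.2, "ty": 0.1, "tz": 0, "jaw": 0},
  {"ax": 0, "ay": 0, "az": 6, "tx": -0.42, "ty": 0.2, "tz": 0, "jaw": 0},
  {"ax": 0, "ay": 0, "az": 8.5, "tx": -0.6, "ty": 0.27, "tz": 0, "jaw": 0},
  {"ax": 0, "ay": 0, "az": 10.5, "tx": -0.75, "ty": 0.3, "tz": 0, "jaw": 0},
  {"ax": 0, "ay": 0, "az": 12.5, "tx": -0.9, "ty": 0.35, "tz": 0, "jaw": 0},
  {"ax": 0, "ay": 0, "az": 14.5, "tx": -1.05, "ty": 0.38, "tz": 0, "jaw": 0},
  {"ax": 0, "ay": 0, "az": 16.5, "tx": -1.2, "ty": 0.4, "tz": 0, "jaw": 0},
  {"ax": 0, "ay": 0, "az": 18.5, "tx": -1.35, "ty": 0.43, "tz": 0, "jaw": 0},
  {"ax": 0, "ay": 0, "az": 20.5, "tx": -1.5, "ty": 0.44, "tz": 0, "jaw": 0},
  {"ax": 0, "ay": 0, "az": 22, "tx": -1.63, "ty": 0.45, "tz": 0, "jaw": 0},
  {"ax": 0, "ay": 0, "az": 22, "tx": -1.63, "ty": 0.45, "tz": 0, "jaw": 0},
])

```text
t: 9.35
tool_pos: [0.5941, 0.1921, 0.1373]
eef_rot: [1.924, 2.483, -0.0]
wrist_force: [-0.3, 0.3, -0.7]
width: 0.0002
```

```bash
python3 - <<'E'
from h import *
b=snapshot('side')[120:240,200:340]
cv2.imwrite('pics/c6.png',cv2.resize(b,None,fx=4,fy=4,interpolation=cv2.INTER_CUBIC))
h=104.
rows([finger(82,.025),finger(82,.025,z=.21),(.452,.042,.21,h),(.452,.042,.15,h)])
# button centre across two views
im=snapshot('side'); g=cv2.cvtColor(im,6)
n,l,st,ce=cv2.connectedComponentsWithStats((g<45).astype('uint8'))
for i in range(1,n):
    if abs(ce[i]-[243,259]).max()<8 and st[i,4]>30: print(ce[i],st[i],cast('side',ce[i],.13))
E
```

```text
now 9.4 [0.5941 0.1922 0.1373] heading 104.5 F [-0.8  0.3 -0.9]
[2.44 0.05 0.03] az 0.6
[ 2.44  0.05 -7.27] az 0.6
[-10.98 -17.51  -7.27] az 0.5
[-10.98 -17.51  -1.27] az 0.5
[243.12589074 259.12826603] [231 249  25  22 421] [[0.45184619 0.04052674 0.13      ]]
```

View pics/c6.png

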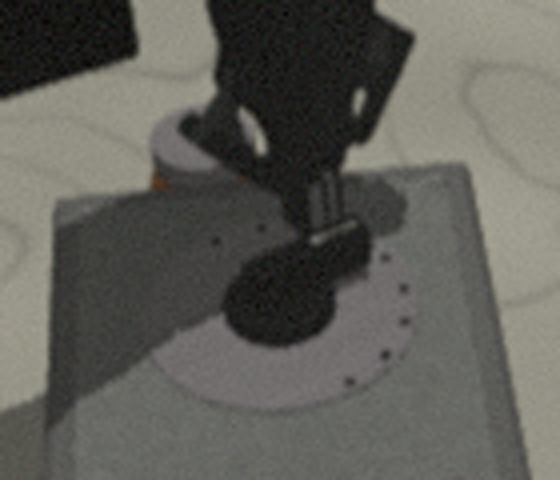

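```bash
python3 - <<'E'
from h import *
for t in (67.5,78,90):
    p=np.radians(PH0-t)
    print(t,((proj('side',[[*(AX+r*np.array([np.cos(p),np.sin(p)])),.154] for r in (.0,.05)])-[200,120])*4).round(0).tolist())
E
```

```text
67.5 [[272.0, 261.0], [332.0, 202.0]]
78 [[272.0, 261.0], [347.0, 210.0]]
90 [[272.0, 261.0], [360.0, 220.0]]
```

White line ends near (357,222), which matches 90° ((360,220) predicted). Back off, rise and go above the button.

Call:
move_arm([
  {"ax": 0, "ay": 0, "az": 0, "tx": 1, "ty": 0, "tz": 0, "jaw": 0},
  {"ax": 0, "ay": 0, "az": 0, "tx": 2.4, "ty": 0, "tz": 0, "jaw": 0},
  {"ax": 0, "ay": 0, "az": 0, "tx": 2.4, "ty": 0, "tz": -3, "jaw": 0},
  {"ax": 0, "ay": 0, "az": 0, "tx": 2.4, "ty": 0, "tz": -7.3, "jaw": 0},
  {"ax": 0, "ay": 0, "az": 0, "tx": 2.4, "ty": 0, "tz": -7.3, "jaw": 0},
  {"ax": 0, "ay": 0, "az": 0, "tx": -4, "ty": -9, "tz": -7.3, "jaw": 0},
  {"ax": 0, "ay": 0, "az": 0, "tx": -4, "ty": -9, "tz": -7.3, "jaw": 0},
  {"ax": 0, "ay": 0, "az": 0, "tx": -11, "ty": -17.5, "tz": -7.3, "jaw": 0},
  {"ax": 0, "ay": 0, "az": 0, "tx": -11, "ty": -17.5, "tz": -7.3, "jaw": 0},
  {"ax": 0, "ay": 0, "az": 0, "tx": -11, "ty": -17.5, "tz": -7.3, "jaw": 0},
  {"ax": 0, "ay": 0, "az": 0, "tx": -11, "ty": -17.5, "tz": -3, "jaw": 0},
  {"ax": 0, "ay": 0, "az": 0, "tx": -11, "ty": -17.5, "tz": -3, "jaw": 0},
])

```text
t: 10.95
tool_pos: [0.4502, 0.043, 0.1652]
eef_rot: [-1.92, -2.481, 0.004]
wrist_force: [-0.4, 0.5, 0.9]
width: -0.0001
```

```bash
python3 - <<'E'
from h import *
rows([(.452,.0415,z,104.5) for z in (.155,.15,.14)])
a=snapshot('top')[190:350,200:380]; b=snapshot('side')[130:290,190:370]
cv2.imwrite('pics/c7.png',cv2.resize(np.hstack([a,b]),None,fx=2.2,fy=2.2,interpolation=cv2.INTER_CUBIC))
E
```

```text
now 10.95 [0.4502 0.043  0.1652] heading 104.54 F [-0.4  0.5  0.9]
[-0.19  0.14  1.02] az 0.0
[-0.19  0.14  1.52] az 0.0
[-0.19  0.14  2.52] az 0.0
```

View pics/c7.png

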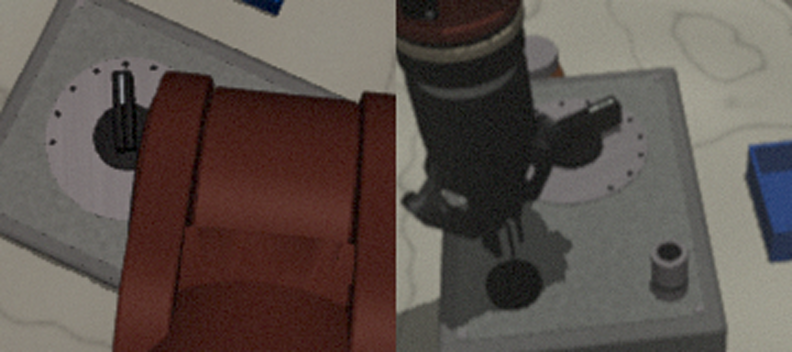

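Top view shows the lever on dot 5 at (125,63). Now press down slowly to find the button's top.

Call:
move_arm([
  {"ax": 0, "ay": 0, "az": 0, "tx": -0.2, "ty": 0.1, "tz": 0.4, "jaw": 0},
  {"ax": 0, "ay": 0, "az": 0, "tx": -0.2, "ty": 0.1, "tz": 0.8, "jaw": 0},
  {"ax": 0, "ay": 0, "az": 0, "tx": -0.2, "ty": 0.1, "tz": 1.1, "jaw": 0},
  {"ax": 0, "ay": 0, "az": 0, "tx": -0.2, "ty": 0.1, "tz": 1.4, "jaw": 0},
  {"ax": 0, "ay": 0, "az": 0, "tx": -0.2, "ty": 0.1, "tz": 1.7, "jaw": 0},
])

```text
t: 11.68
tool_pos: [0.4535, 0.0403, 0.1501]
eef_rot: [-1.923, -2.484, -0.0]
wrist_force: [-0.8, -0.0, 1.3]
width: 0.0001
```

Call:
move_arm([
  {"ax": 0, "ay": 0, "az": 0, "tx": 0.1, "ty": -0.1, "tz": 0.2, "jaw": 0},
  {"ax": 0, "ay": 0, "az": 0, "tx": 0.1, "ty": -0.1, "tz": 0.4, "jaw": 0},
  {"ax": 0, "ay": 0, "az": 0, "tx": 0.1, "ty": -0.1, "tz": 0.4, "jaw": 0},
])

```text
t: 12.05
tool_pos: [0.4522, 0.0411, 0.1462]
eef_rot: [-1.923, -2.484, 0.0]
wrist_force: [0.3, -0.1, 0.3]
width: -0.0002
```

Call:
move_arm([
  {"ax": 0, "ay": 0, "az": 0, "tx": 0, "ty": 0, "tz": 0.2, "jaw": 0},
  {"ax": 0, "ay": 0, "az": 0, "tx": 0, "ty": 0, "tz": 0.4, "jaw": 0},
  {"ax": 0, "ay": 0, "az": 0, "tx": 0, "ty": 0, "tz": 0.4, "jaw": 0},
])

```text
t: 12.42
tool_pos: [0.4522, 0.0411, 0.1422]
eef_rot: [-1.923, -2.484, 0.0]
wrist_force: [-0.1, 0.2, 0.4]
width: -0.0003
```

Call:
move_arm([
  {"ax": 0, "ay": 0, "az": 0, "tx": 0, "ty": 0, "tz": 0.2, "jaw": 0},
  {"ax": 0, "ay": 0, "az": 0, "tx": 0, "ty": 0, "tz": 0.2, "jaw": 0},
])

```text
t: 12.68
tool_pos: [0.4523, 0.0411, 0.1403]
eef_rot: [1.923, 2.484, 0.0]
wrist_force: [-1.5, 0.5, 2.3]
width: -0.0002
```

Call:
move_arm([
  {"ax": 0, "ay": 0, "az": 0, "tx": 0, "ty": 0, "tz": 0.2, "jaw": 0},
  {"ax": 0, "ay": 0, "az": 0, "tx": 0, "ty": 0, "tz": 0.2, "jaw": 0},
])

```text
t: 12.92
tool_pos: [0.4524, 0.0411, 0.1383]
eef_rot: [1.923, 2.484, 0.0]
wrist_force: [0.0, 0.2, 3.4]
width: -0.0002
```

Call:
move_arm([
  {"ax": 0, "ay": 0, "az": 0, "tx": 0, "ty": 0, "tz": 0.2, "jaw": 0},
  {"ax": 0, "ay": 0, "az": 0, "tx": 0, "ty": 0, "tz": 0.2, "jaw": 0},
])

```text
t: 13.18
tool_pos: [0.4524, 0.041, 0.1363]
eef_rot: [1.923, 2.484, 0.0]
wrist_force: [-0.2, -0.7, 5.0]
width: -0.0001
```

Call:
move_arm([
  {"ax": 0, "ay": 0, "az": 0, "tx": 0, "ty": 0, "tz": 0.1, "jaw": 0},
  {"ax": 0, "ay": 0, "az": 0, "tx": 0, "ty": 0, "tz": 0.1, "jaw": 0},
])

```text
t: 13.42
tool_pos: [0.4524, 0.0411, 0.1359]
eef_rot: [1.923, 2.484, 0.0]
wrist_force: [-3.0, 0.6, 13.5]
width: 0.0
```

The stop was felt at z = 0.136, about 6 mm below first contact with 5 N just before it, so the button is fully down. Release.

Call:
move_arm([
  {"ax": 0, "ay": 0, "az": 0, "tx": 0, "ty": 0, "tz": -0.4, "jaw": 0},
  {"ax": 0, "ay": 0, "az": 0, "tx": 0, "ty": 0, "tz": -1, "jaw": 0},
  {"ax": 0, "ay": 0, "az": 0, "tx": 0, "ty": 0, "tz": -4, "jaw": 0},
  {"ax": 0, "ay": 0, "az": 0, "tx": 0, "ty": 0, "tz": -9, "jaw": 0},
  {"ax": 0, "ay": 0, "az": 0, "tx": -10, "ty": -10, "tz": -12, "jaw": 0},
  {"ax": 0, "ay": 0, "az": 0, "tx": -20, "ty": 0, "tz": -12, "jaw": 0},
  {"ax": 0, "ay": 0, "az": 0, "tx": -25, "ty": 6, "tz": -12, "jaw": 0},
  {"ax": 0, "ay": 0, "az": 0, "tx": -25, "ty": 6, "tz": -12, "jaw": 0},
  {"ax": 0, "ay": 0, "az": 0, "tx": -25, "ty": 6, "tz": -12, "jaw": 0},
  {"ax": 0, "ay": 0, "az": 0, "tx": -25, "ty": 6, "tz": -12, "jaw": 0},
  {"ax": 0, "ay": 0, "az": 0, "tx": -25, "ty": 6, "tz": -12, "jaw": 0},
])

```text
t: 14.8
tool_pos: [0.5724, -0.1856, 0.2548]
eef_rot: [-1.923, -2.483, 0.0]
wrist_force: [-0.6, 0.5, 0.3]
width: 0.0003
```

```bash
python3 - <<'E'
from h import *
s=status.sense();print(s['t'],s['tool_pos'],s['wrist_force'])
a=snapshot('top')[120:370,140:470]; b=snapshot('side')[130:380,180:420]
cv2.imwrite('pics/c8.png',cv2.resize(np.hstack([a,b]),None,fx=1.38,fy=1.38,interpolation=cv2.INTER_CUBIC))
E
```

```text
14.8 [ 0.57236685 -0.18557188  0.25475497] [-0.55507902  0.49793202  0.31131446]
```

View pics/c8.png

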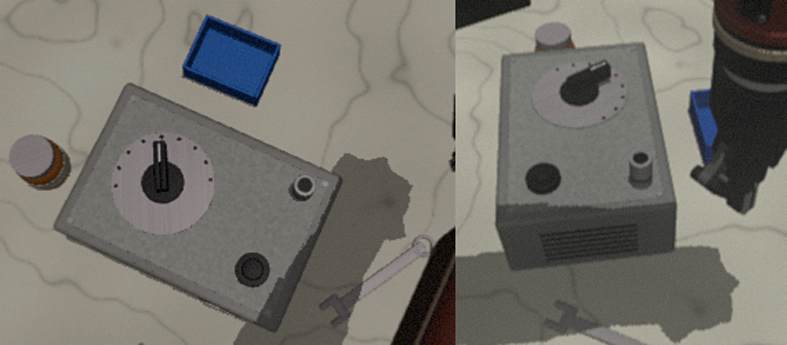

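The lever points at the fifth dot at (162,136), with four dots on each side. The button is clear, the bystanders are where they were, and the arm is free of everything.

```bash
python3 -c "
from rig import bot; print(bot.hand_in())"
```

```text
the job is handed in; nothing more can be done
None
```

I turned the selector four clicks clockwise with the shut fingertips, pressed the start button fully down and released it. The job was handed in shortly after t = 14.8 s of the 56 s; it reports no verdict.

- **Selector:** the push read about 6 N on the first click, and the force was back to about zero at the end of each click. The final top view shows the lever on the fifth dot, with four dots on each side. The side view matches 90° to within a pixel or so.
- **Start button:** first contact was at about z = 0.142 m. It took 5.0 N at z = 0.1363 m, then a hard stop at z = 0.1359 m (13.5 N), which is about 6 mm of travel. I did not measure its return separately; the finger is well clear, and the button looks as it did at the start.
- **Rest of the scene:** the socket, jar, wrench and tray look unmoved. I judged this by eye and did not measure it. The arm ended clear of everything, with the wrist force near zero.
- **Disagreement:** the charger outline measured about 3% small, and the selector position estimated from it was about 13 mm off the dot-circle centre. I used the dot fit (errors under 0.5 mm), and the pushes agreed with it.
- **Interface:** one early move call was refused for missing keys and moved nothing.

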